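# Clip the order plate into the packing board

### The arm

A 6-joint arm with a two-finger parallel gripper is mounted at the origin on the work surface. World frame = base frame: x ahead of the robot, y to its left, z up, the work surface at z = 0. Lengths are in mm, angles in rad, forces in N, time in s.
With the tool pointing down it reaches from about 350 to 975 mm from the base axis. Payload 7.1 kg.
Tool frame: the origin (TCP) lies at the centre of the arm's flange, where the gripper is bolted on; the fingertips stand 182 mm ahead of it and the grasp point (between the pads) lies 163 mm ahead of it; z points along the fingers, y is the line along which they close (so a half turn about z gives the same grasp; the last joint's range is limited). The gripper opens to 88 mm and grips with 3 to 60 N. Pads are 20 mm wide; open, the fingers measure 115 mm over their backs; the gripper's body (75 mm by 178 mm) begins 61 mm behind the grasp point.
Start: joints at [-1.159, 0.423, 1.63, -0, 1.089, -0.019], TCP at [261.014, -567.872, 404.675] pointing down, gripper open.
Joint ranges: [-3, 3], [-0.9, 2.11], [0.09, 2.58], [-1.31, 4.45], [0.11, 2.69], [-2.54, 2.54]. Speed limits (rad/s): [2.39, 2.39, 3.01, 3.14, 3.14, 3.14].

### API

Orientations are given as a rotation vector (axis times angle).
In Python, from workcell import readout, get_image, ctrl gives the robot as it stands.
- The arm moves only by the tool step_arm, never from a script. Its argument "targets" is a list that holds one entry, the list of rows, each a list of 7 numbers: the shift along the world's x, y, z as a fraction of full scale, then the turn, a rotation vector about the world's x, y, z as a fraction of full scale, then the opening, from 0 (shut) to 1 (fully open). In form: [[[dx, dy, dz, wx, wy, wz, claw], ...]]. A call has exactly 5 rows; each row shifts and turns the commanded pose from where the row before left it; what a row does not reach is not made up. Full scale, the value 1, is 0.05 m for a shift and 4 degrees for a turn. A row lasts 1/8 s, in which the tool goes at most 62.5 mm and 10.7 degrees, less where a joint would pass 70% of its speed; a pose out of reach is approached as far as the arm can. A call with a number of a shift or a turn outside -1 to 1 is refused whole. A call with a gripper value outside its range is refused whole. The fingers move at their own pace and stop on an object; the grip force is fixed at half the most. Time passes only in rows, so rows that do not move let the fingers close, or fill a call up. It gives the time, the measured TCP pose, the force, the opening and the grip force at its end, in the units of the state.
- readout.get_obs(): the state, without advancing time (a new reading comes with each control period).
- get_image(name): name is "side" or "top" or "wrist"; returns a dict with "pixels" (480x640x3 uint8, red, green, blue), "intrinsics" (3x3 intrinsics, pixels), "k1" (the pictures are not rectified: a ray, as slopes to the right and down, at radius r is drawn at 1 + k1 r^2 times it, then the intrinsics apply), "extrinsics" (4x4, takes a point from world to camera coordinates). Camera axes: x right, y down, z forward; pixel columns grow to the right and rows downward; lengths in mm; the calibration is good to about 2 mm. A picture is of the moment at which its call begins. There is no depth.
- ctrl.close_job(): hands the job in; it is judged then, once.
The state is a dict: "t": time; "qpos": joint angles; "qvel": joint speeds; "joint_torque": joint torques, N m; "ee_pos": TCP position; "orientation": TCP orientation; "ft_force": force on the tool from outside, world axes, zero at the start; "moment": the same for the moment, N m; "width": finger opening in mm; "grasp_force": force on a finger pad.
Only numpy, scipy, OpenCV 4.12 (cv2) and the standard library are available. Lean on these libraries where they do the work, as an engineer would, in place of code of your own. Each camera call takes 0.05 s, during which the arm holds its last target. There are 200 camera calls.

### The job

On the pantry's packing board, press the orange lever of the spring clip down with one fingertip and hold it down while the other fingertip pushes the white order plate by its upright green tab along its guides, under the raised black jaw and right up to the end stop. Keep the lever down until the plate is fully home, then let the clip snap shut on the plate and move clear. Do not lift the plate or pull it back out of its guides, and leave the can, oil bottle and carton where they stand.

Things in the scene. Friction and masses are not known exactly. Their poses are not given: they have to be found in the camera images.
- board: Packing board, plywood slab 235 x 165 x 10 mm fixed to the table, turned up to 0.35 rad. Origin on the table surface under the slab, which spans its own x -165 to +70, y -62 to +102 mm, top at z 10 mm. Board x is the way the plate is pushed (roughly away from the robot), y left, z up.
- stop (a point): Middle of the near face of the aluminium end stop: board x +55, y 0, 17 mm above the table; the stop is 75 mm wide, top 24 mm high. Two aluminium guides run back from it to x -125 mm at y +-27 to +-37.5 mm, tops 20.5 mm above the table; they overhang the plate's long edges, so it can only slide along board x (1.5 mm play).
- plate: Order plate: loose white plastic plate 110 (x) x 60 (y) x 5 mm, about 150 g, lying in the guides. Origin at the centre of its underside, axes parallel to the board's. Starts 40 to 60 mm short of home; home is with its far edge against the end stop, its origin then at board x 0, y 0, z 10 mm.
- tab (a point): Middle of the near face of the green upright tab at the plate's near end, the face to push towards board +x: 55 mm behind the plate's origin, 45 mm above the table. The tab is 44 mm wide along y, 5 mm thick, top 58 mm above the table.
- clip (a joint): Spring clip angle, rad; a rocker hinged along board x at board y +44, z 28 mm. 0: shut with no plate under it, jaw blocks the plate. Grows as the lever is pressed, stop at 0.42. The plate passes under the jaw above about 0.2. Shut on the plate it reads about 0.14. About 2 to 3 N on the lever starts it, 5 to 9 N holds it full down; let go, it shuts by itself.
- lever (a point): Middle of the top of the orange lever to press down: flat plate 115 mm along board x (x -150 to -35) by 36 mm, middle at board x -92, y +69, 37 mm above the table when shut, 26 mm fully down. At rest its outer edge is higher (42 mm). A fingertip can slide along it, keeping it down. It runs beside the tab's whole travel, 69 mm to the left, so both fingertips can work at one height.
- jaw (a point): Middle of the lower edge of the black jaw, a lip 30 mm long along board x (x +22 to +52 mm) at board y +13; 11 mm above the table when shut, about 25 mm with the lever fully down.
- can: Bystander: food can, 66 mm diameter, 100 mm tall, origin at the centre of its underside.
- oil: Bystander: yellow oil bottle with red cap, 64 mm diameter, 190 mm tall, origin at the centre of its underside.
- carton: Bystander: yellow food carton, 50 x 85 x 120 mm tall, origin at the centre of its underside.

How it is judged:
By the outcome, as a careful person would: the job done as asked, in the order asked, and still so for the second after the job is handed in, with the robot touching nothing.
It also fails if it takes over 35 s, if anything falls off the work surface, if the arm or the gripper's body presses on something with over 40 N, if the wrist force passes 120 N, or if a joint passes its speed limit or range.

## Working session

There is one attempt and no reset: what is moved stays moved. The work goes in short steps, Python scripts to look and compute and a tool call to move; the robot and the scene stay as the last step left them, time stands still between calls to the robot, and variables do not carry over. Pictures are saved under pics/ and viewed, at most 10 in all, crops included, and the job is handed in when it is done.

Besides the shell and the picture viewer there is one more tool, called by a JSON object that holds its "op" and its "data", one argument or row to a line. step_arm: Moves the arm, as the interface text tells. Shift numbers are shares of 0.05 m and turn numbers shares of 4 degrees, none past 1 either way. Its arguments: {"type":"object","properties":{"targets":{"type":"array"}},"required":["targets"]}

```bash
mkdir -p pics; ls; python3 - <<'E'
from workcell import readout,get_image
import cv2,pickle
print(readout.get_obs())
for n in("top","side"):
    d=get_image(n);pickle.dump(d,open(n+".pkl","wb"))
    cv2.imwrite(f"pics/{n}0.png",d["pixels"][:,:,::-1]);print(n,d["intrinsics"],d["k1"],d["extrinsics"])
E
```

```text
pics
{'t': 0.0, 'qpos': array([-1.15899284e+00,  4.23844373e-01,  1.63069350e+00, -3.11881539e-05,
        1.08860765e+00, -1.90117981e-02]), 'qvel': array([ 0.00015606,  0.00040252, -0.00055454, -0.00138428,  0.00101112,
       -0.00032173]), 'joint_torque': array([ 2.05949964e-04, -5.44625652e+01, -2.73658794e+01,  6.42834837e-02,
        2.29218788e-02, -1.63482678e-04]), 'ee_pos': array([ 260.90793803, -567.62641809,  403.89790352]), 'orientation': array([-3.06750093e+00, -6.71199634e-01,  5.18286414e-04]), 'ft_force': array([-0.51752429, -0.61262757, -1.3063648 ]), 'moment': array([-0.012066  , -0.00547485, -0.01080148]), 'grasp_force': 0.0, 'width': 87.72221522149319}
top [[478.76046205   0.         312.23590714]
 [  0.         478.76046205 239.30518168]
 [  0.           0.           1.        ]] -0.07914102008640168 [[ 1.82007821e-02 -9.99711607e-01  1.56663232e-02  3.04091504e+01]
 [-9.98421093e-01 -1.90056369e-02 -5.28593114e-02  6.11282240e+02]
 [ 5.31418156e-02 -1.46795067e-02 -9.98479073e-01  8.43215519e+02]
 [ 0.00000000e+00  0.00000000e+00  0.00000000e+00  1.00000000e+00]]
side [[528.60521906   0.         326.06994666]
 [  0.         528.60521906 243.61402897]
 [  0.           0.           1.        ]] 0.03407278156442487 [[ 9.45448020e-01 -3.25681567e-01  7.71740225e-03 -5.82436230e+02]
 [-2.44734400e-01 -7.25696781e-01 -6.43015750e-01  2.30428069e+02]
 [ 2.15018871e-01  6.06049254e-01 -7.65814068e-01  8.67499390e+02]
 [ 0.00000000e+00  0.00000000e+00  0.00000000e+00  1.00000000e+00]]
```

View pics/top0.png

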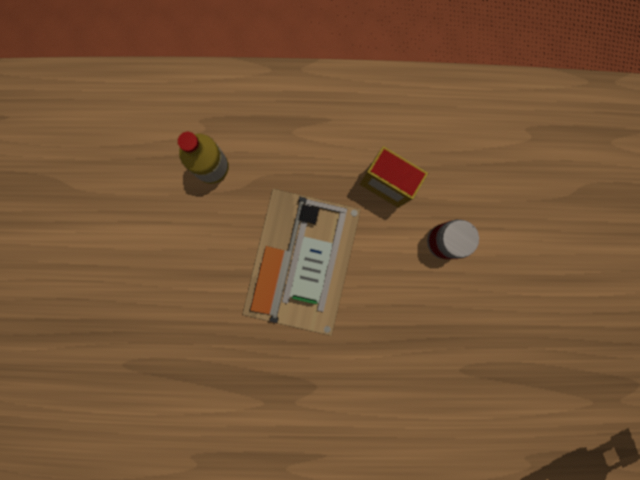

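View pics/side0.png

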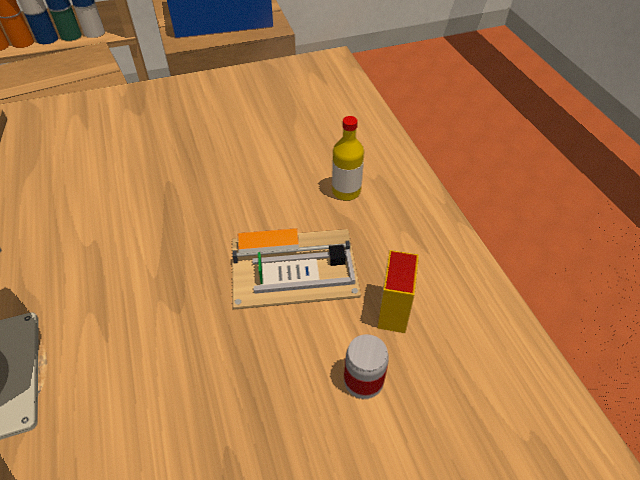

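The top view shows the board with corners near (274,190), (358,212), (331,333) and (245,315). The lever is around (267,280), the tab at (304,299) and the jaw at (310,214). In the side view the board spans (233..358, 230..307), with the tab at (260,268). I'll enlarge both next.

```bash
python3 - <<'E'
import cv2
a=cv2.imread("pics/top0.png")[180:345,225:375]; b=cv2.imread("pics/side0.png")[222:317,225:370]
cv2.imwrite("pics/topc.png",cv2.resize(a,None,fx=3.6,fy=3.6,interpolation=cv2.INTER_CUBIC))
cv2.imwrite("pics/sidec.png",cv2.resize(b,None,fx=5,fy=5,interpolation=cv2.INTER_CUBIC))
E
```

```text
(no output)
```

View pics/topc.png

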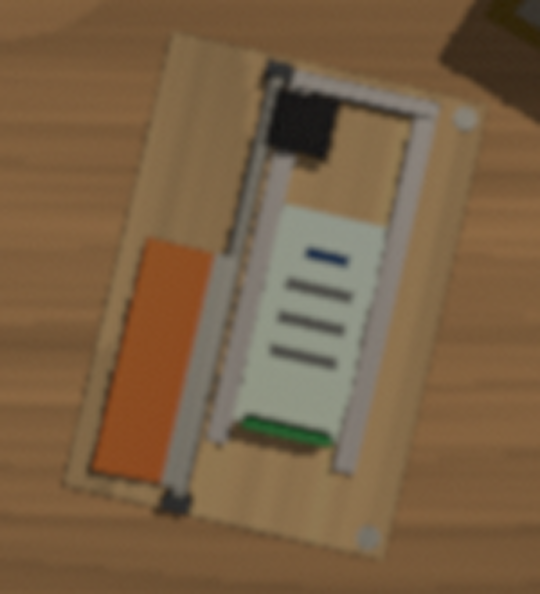

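View pics/sidec.png

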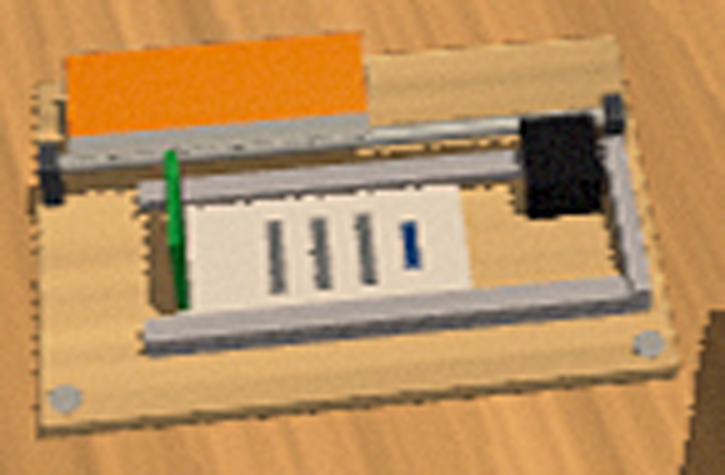

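```bash
cat > h.py <<'E'
import numpy as np,pickle
def proj(d,P):
    P=np.atleast_2d(P);E=d["extrinsics"];c=P@E[:3,:3].T+E[:3,3];s=c[:,:2]/c[:,2:]
    s=s*(1+d["k1"]*(s**2).sum(1,keepdims=True));K=d["intrinsics"]
    return s*[K[0,0],K[1,1]]+K[:2,2]
def B2W(p,P):
    c,s=np.cos(p[2]),np.sin(p[2]);P=np.atleast_2d(P).astype(float)
    return np.c_[p[0]+c*P[:,0]-s*P[:,1],p[1]+s*P[:,0]+c*P[:,1],P[:,2]]
E
python3 - <<'E'
from h import *
from scipy.optimize import least_squares
T=pickle.load(open("top.pkl","rb"));S=pickle.load(open("side.pkl","rb"))
bd=[(70,102,10),(70,-62,10),(-165,-62,10),(-165,102,10)]
lv=[(-35,87,42),(-35,51,32),(-150,51,32),(-150,87,42)]
ut=(np.array([(176,35),(484,105),(383,558),(66,487),(147,238),(213,252),(161,483),(90,471)])+.5)/3.6-.5+[225,180]
us=(np.array([(617,38),(677,368),(38,427),(37,85),(363,32),(368,115),(70,137),(66,57)])+.5)/5-.5+[225,222]
pt=(np.array([(285,205),(386,225),(243,418),(332,436)])+.5)/3.6-.5+[225,180]
ps=(np.array([(458,187),(470,290),(170,152)])+.5)/5-.5+[225,222]
Q=np.array(bd+lv,float)
def plt_(x):return np.array([(x+55,27,15),(x+55,-27,15),(x-52.5,22,58),(x-52.5,-22,58)],float)
for use in("T","S","TS"):
    def f(p):
        r=[]
        if"T"in use:r+=[proj(T,B2W(p,Q))-ut,proj(T,B2W(p,plt_(p[3])))-pt]
        if"S"in use:r+=[proj(S,B2W(p,Q))-us,proj(S,B2W(p,plt_(p[3])[:3]))-ps]
        return np.concatenate(r).ravel()
    s=least_squares(f,[600,60,0.2,-50],loss="soft_l1");print(use,s.x.round(3),np.abs(s.fun).max())
    if use=="TS":
        print(s.fun.reshape(-1,2).round(1).tolist());np.save("p.npy",s.x)
        for n,P in dict(tab=(s.x[3]-55,0,45),lever=(-92,69,37),stop=(55,0,17)).items():print(n,B2W(s.x,P).round(1))
E
```

```text
T [ 6.13103e+02  3.15200e+01 -2.09000e-01 -5.59630e+01] 1.69007347931489
S [ 6.12113e+02  2.89760e+01 -2.18000e-01 -5.82060e+01] 1.8971973144518302
TS [ 6.12733e+02  3.05630e+01 -2.13000e-01 -5.70650e+01] 2.1754988264387976
[[-0.9, -1.3], [1.3, 0.0], [-0.0, 1.0], [-0.9, -0.2], [0.1, -0.3], [2.2, 0.8], [1.4, 0.6], [0.5, -0.3], [-0.2, -0.6], [1.0, 0.7], [-0.3, 0.9], [0.2, 1.8], [-0.2, -1.1], [0.7, -1.2], [0.1, -0.8], [-0.1, -0.8], [-0.6, -0.6], [0.2, -0.0], [-0.1, 0.8], [-0.2, -0.7], [0.5, -0.8], [1.2, 1.1], [0.4, -1.0]]
tab [[503.2  54.3  45. ]]
lever [[537.4 117.5  37. ]]
stop [[666.5  18.9  17. ]]
```

{"op": "step_arm", "data": {
  "targets": [
    [[0.3,0.88,0,0,0,-0.6,0.64],[0.3,0.88,0,0,0,-0.6,0.64],[0.3,0.88,0,0,0,-0.6,0.64],[0.3,0.88,0,0,0,-0.6,0.64],[0.3,0.88,0,0,0,-0.6,0.64]]
  ]
}}

```text
t: 0.72
ee_pos: [336.2, -346.4, 404.5]
orientation: [-3.122, -0.344, 0.0]
ft_force: [-0.3, 0.7, 0.2]
width: 56.2
grasp_force: 0.0
```

{"op": "step_arm", "data": {
  "targets": [
    [[0.3,0.88,0,0,0,-0.6,0.64],[0.3,0.88,0,0,0,-0.6,0.64],[0.3,0.88,0,0,0,-0.6,0.64],[0.3,0.88,0,0,0,-0.6,0.64],[0.3,0.88,0,0,0,-0.6,0.64]]
  ]
}}

```text
t: 1.35
ee_pos: [411.2, -126.4, 404.6]
orientation: [-3.142, -0.016, 0.0]
ft_force: [0.4, 0.2, 0.2]
width: 56.2
grasp_force: 0.0
```

{"op": "step_arm", "data": {
  "targets": [
    [[0.3,0.88,-0.5,0,0,-0.6,0.64],[0.3,0.88,-0.5,0,0,-0.6,0.64],[0.3,0.88,-0.5,0,0,-0.6,0.64],[0.3,0.88,-0.5,0,0,-0.6,0.64],[0.3,0.88,-0.4,0,0,-0.6,0.64]]
  ]
}}

```text
t: 1.98
ee_pos: [486.1, 93.6, 283.5]
orientation: [3.126, -0.312, -0.001]
ft_force: [0.3, -0.1, 0.5]
width: 56.2
grasp_force: 0.0
```

{"op": "step_arm", "data": {
  "targets": [
    [[0.06,-0.02,-0.25,0,0,-0.2,0.64],[0,0,-0.25,0,0,0,0.64],[0,0,-0.25,0,0,0,0.64],[0,0,0,0,0,0,0.64],[0,0,0,0,0,0,0.64]]
  ]
}}

```text
t: 2.6
ee_pos: [489.1, 90.5, 247.5]
orientation: [-3.124, 0.333, -0.001]
ft_force: [1.4, -0.1, 0.1]
width: 56.2
grasp_force: 0.0
```

```bash
cat > look.py <<'E'
import sys,cv2,numpy as np,pickle
from workcell import get_image,readout
n=sys.argv[1]
w=get_image("wrist");s=get_image("side");t=get_image("top")
pickle.dump((w,s,t),open(n+".pkl","wb"))
a=cv2.resize(w["pixels"],(400,300));b=s["pixels"][215:315,220:370]
b=cv2.resize(b,(400,267),interpolation=cv2.INTER_CUBIC)
c=cv2.resize(t["pixels"][180:345,225:375],(400,440),interpolation=cv2.INTER_CUBIC)
im=np.zeros((600,800,3),np.uint8);im[:300,:400]=a;im[300:567,:400]=b;im[:440,400:]=c
cv2.imwrite(f"pics/{n}.png",im[:,:,::-1])
o=readout.get_obs();print(o["t"],o["ee_pos"],o["orientation"],o["ft_force"],o["width"])
E
python3 look.py l1
```

```text
2.75 [489.18973338  90.91337398 247.69502116] [-3.12371829e+00  3.32143043e-01 -1.51911086e-03] [ 0.35645454 -0.11070102 -0.22167819] 56.16025758393989
```

View pics/l1.png

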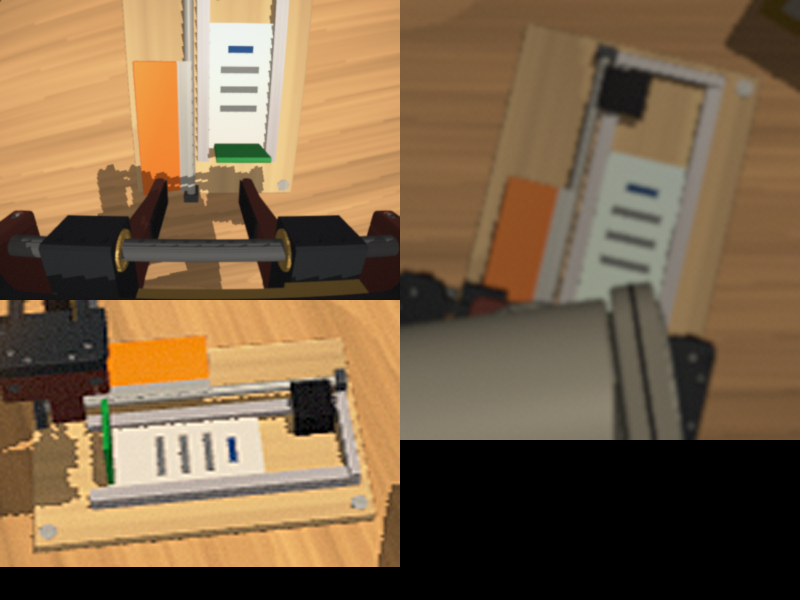

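The wrist view shows the board square to the fingers. The lever spans x 133–180 (half scale) and the tab lies around (242,153). I'll check these against the model projected into this picture.

```bash
python3 - <<'E'
from h import *
import cv2
p=np.load("p.npy");w,s,t=pickle.load(open("l1.pkl","rb"))
E=w["extrinsics"];print("cam",(-E[:3,:3].T@E[:3,3]).round(0))
im=cv2.resize(w["pixels"][:,:,::-1],(1280,960),interpolation=cv2.INTER_CUBIC)
x=p[3]
L=[[(70,102,10),(70,-62,10),(-165,-62,10),(-165,102,10)],[(-35,87,42),(-35,51,32),(-150,51,32),(-150,87,42)],
[(x-55,22,58),(x-55,-22,58),(x-55,-22,15),(x-55,22,15)],[(x+55,27,15),(x+55,-27,15)]]
for l in L: cv2.polylines(im,[(proj(w,B2W(p,l))*2).astype(int)],len(l)>2,(255,0,255),1)
cv2.imwrite("pics/w1.png",im[0:600,300:1100])
E
```

```text
cam [570.  72. 226.]
```

View pics/w1.png

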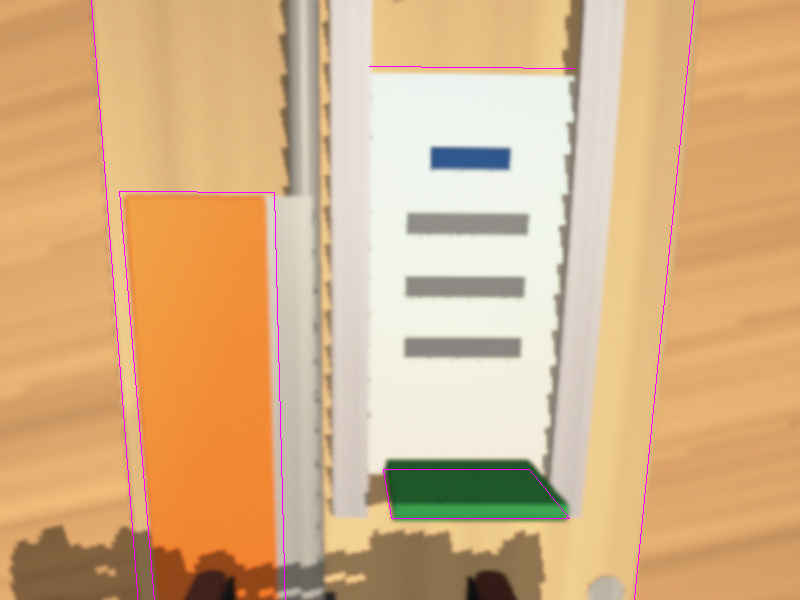

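The model matches the image to about 1–2 mm. Next I lower onto the lever.

{"op": "step_arm", "data": {
  "targets": [
    [[0,0.02,-0.2,0,0,0,0.64],[0,0,-0.2,0,0,0,0.64],[0,0,-0.14,0,0,0,0.64],[0,0,-0.05,0,0,0,0.64],[0,0,-0.02,0,0,0,0.64]]
  ]
}}

```text
t: 3.38
ee_pos: [488.9, 92.3, 216.5]
orientation: [-3.124, 0.331, 0.001]
ft_force: [-1.4, 2.3, 4.6]
width: 56.3
grasp_force: 1.7
```

{"op": "step_arm", "data": {
  "targets": [
    [[0,0,-0.04,0,0,0,0.64],[0,0,-0.04,0,0,0,0.64],[0,0,-0.02,0,0,0,0.64],[0,0,0,0,0,0,0.64],[0,0,0,0,0,0,0.64]]
  ]
}}

```text
t: 4.0
ee_pos: [489.1, 92.4, 211.9]
orientation: [-3.124, 0.332, -0.001]
ft_force: [-1.0, 4.6, 5.1]
width: 56.7
grasp_force: 2.7
```

{"op": "step_arm", "data": {
  "targets": [
    [[0,0,-0.02,0,0,0,0.64],[0,0,-0.02,0,0,0,0.64],[0,0,-0.01,0,0,0,0.64],[0,0,0,0,0,0,0.64],[0,0,0,0,0,0,0.64]]
  ]
}}

```text
t: 4.62
ee_pos: [489.2, 92.4, 209.6]
orientation: [-3.124, 0.332, -0.001]
ft_force: [-2.0, 3.0, 8.3]
width: 56.1
grasp_force: 3.7
```

```bash
python3 look.py l2
```

```text
4.775 [489.15239066  92.36634058 209.60406633] [-3.12351091e+00  3.31624401e-01 -1.16033818e-03] [-1.94705009  3.35944128  7.63499543] 56.340990860127846
```

View pics/l2.png

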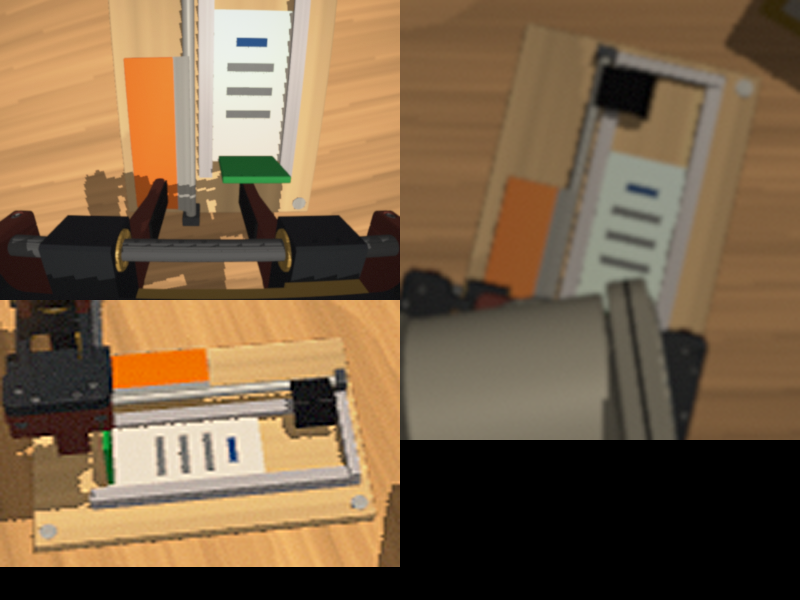

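The lever is down at about 8 N and the jaw is clearly raised. Now I push along board x.

{"op": "step_arm", "data": {
  "targets": [
    [[0.08,-0.017,0,0,0,0,0.64],[0.08,-0.017,0,0,0,0,0.64],[0.08,-0.017,0,0,0,0,0.64],[0.08,-0.017,0,0,0,0,0.64],[0.08,-0.017,0,0,0,0,0.64]]
  ]
}}

```text
t: 5.4
ee_pos: [507.4, 87.8, 209.0]
orientation: [3.123, -0.331, -0.008]
ft_force: [-8.0, 2.5, 9.8]
width: 56.3
grasp_force: 5.2
```

{"op": "step_arm", "data": {
  "targets": [
    [[0.08,-0.017,0,0,0,0,0.64],[0.08,-0.017,0,0,0,0,0.64],[0.08,-0.017,0,0,0,0,0.64],[0.08,-0.017,0,0,0,0,0.64],[0.08,-0.017,0,0,0,0,0.64]]
  ]
}}

```text
t: 6.02
ee_pos: [527.5, 83.6, 209.1]
orientation: [3.123, -0.331, -0.007]
ft_force: [-7.6, 2.6, 10.2]
width: 55.9
grasp_force: 5.1
```

{"op": "step_arm", "data": {
  "targets": [
    [[0.08,-0.017,0,0,0,0,0.64],[0.08,-0.017,0,0,0,0,0.64],[0.08,-0.017,0,0,0,0,0.64],[0.08,-0.017,0,0,0,0,0.64],[0.08,-0.017,0,0,0,0,0.64]]
  ]
}}

```text
t: 6.65
ee_pos: [547.5, 79.4, 209.0]
orientation: [3.123, -0.331, -0.007]
ft_force: [-7.3, 2.2, 8.9]
width: 55.8
grasp_force: 5.1
```

{"op": "step_arm", "data": {
  "targets": [
    [[0.04,-0.0085,0,0,0,0,0.64],[0.04,-0.0085,0,0,0,0,0.64],[0.03,-0.006,0,0,0,0,0.64],[0,0,0,0,0,0,0.64],[0,0,0,0,0,0,0.64]]
  ]
}}

```text
t: 7.28
ee_pos: [553.3, 78.2, 209.1]
orientation: [3.123, -0.331, -0.005]
ft_force: [-5.7, 1.0, 8.9]
width: 56.5
grasp_force: 4.3
```

{"op": "step_arm", "data": {
  "targets": [
    [[0.02,-0.004,0,0,0,0,0.64],[0.02,-0.004,0,0,0,0,0.64],[0.02,-0.004,0,0,0,0,0.64],[0,0,0,0,0,0,0.64],[0,0,0,0,0,0,0.64]]
  ]
}}

```text
t: 7.9
ee_pos: [555.9, 77.7, 209.1]
orientation: [3.123, -0.332, -0.007]
ft_force: [-8.4, 2.0, 9.3]
width: 55.9
grasp_force: 6.3
```

{"op": "step_arm", "data": {
  "targets": [
    [[0.02,-0.004,0,0,0,0,0.64],[0.02,-0.004,0,0,0,0,0.64],[0,0,0,0,0,0,0.64],[0,0,0,0,0,0,0.64],[0,0,0,0,0,0,0.64]]
  ]
}}

```text
t: 8.52
ee_pos: [556.6, 77.6, 209.0]
orientation: [3.123, -0.333, -0.013]
ft_force: [-14.3, 4.8, 16.6]
width: 56.0
grasp_force: 9.5
```

Force doubled and the arm stalled at board x of about -64.8, against -65 predicted for home. I'll check this in the pictures.

```bash
python3 look.py l3; python3 - <<'E'
from h import *
import cv2
p=np.load("p.npy");w,s,t=pickle.load(open("l3.pkl","rb"))
out=[]
for d,(x0,y0,x1,y1),k in((t,(285,190,365,300),5),(s,(260,225,370,305),3.6)):
    im=cv2.resize(d["pixels"][y0:y1,x0:x1,::-1],None,fx=k,fy=k,interpolation=cv2.INTER_CUBIC);out.append(im)
H=max(o.shape[0] for o in out);c=np.hstack([cv2.copyMakeBorder(o,0,H-o.shape[0],0,0,0) for o in out])
print(c.shape);cv2.imwrite("pics/c3.png",c)
E
```

```text
8.675 [556.60711293  77.59845279 209.06607225] [ 3.12310505 -0.33281659 -0.01329932] [-13.87336429   5.55841614  15.26820226] 56.081461948748256
(550, 796, 3)
```

View pics/c3.png

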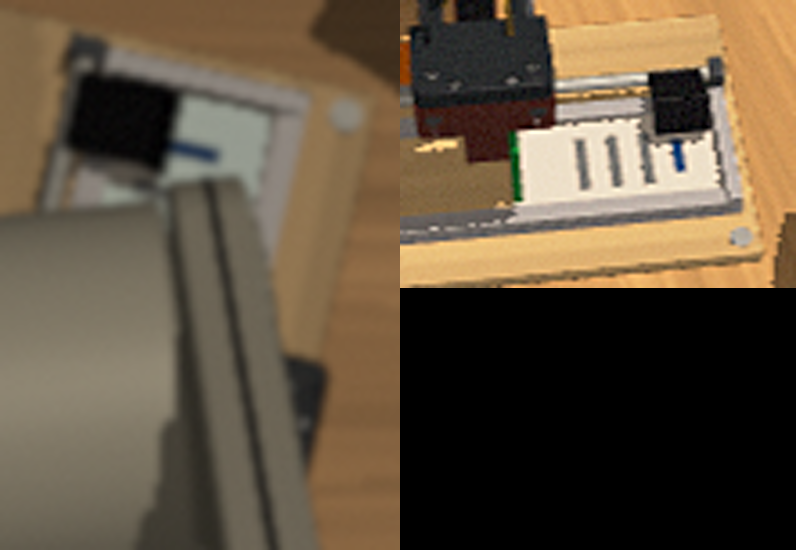

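The plate's far edge lies against the end stop and the jaw is above it. One small confirming nudge, then I back off with the lever still down.

{"op": "step_arm", "data": {
  "targets": [
    [[0.02,-0.004,0,0,0,0,0.64],[0,0,0,0,0,0,0.64],[0,0,0,0,0,0,0.64],[0,0,0,0,0,0,0.64],[0,0,0,0,0,0,0.64]]
  ]
}}

```text
t: 9.3
ee_pos: [557.0, 77.5, 209.0]
orientation: [3.123, -0.333, -0.016]
ft_force: [-17.5, 7.4, 18.9]
width: 56.1
grasp_force: 11.0
```

{"op": "step_arm", "data": {
  "targets": [
    [[-0.04,0.008,0,0,0,0,0.64],[-0.04,0.008,0,0,0,0,0.64],[-0.04,0.008,0,0,0,0,0.64],[-0.02,0.004,0,0,0,0,0.64],[0,0,0,0,0,0,0.64]]
  ]
}}

```text
t: 9.93
ee_pos: [554.4, 77.9, 210.0]
orientation: [3.124, -0.332, 0.005]
ft_force: [0.5, -2.8, 7.2]
width: 55.9
grasp_force: 3.7
```

{"op": "step_arm", "data": {
  "targets": [
    [[0,0,0.1,0,0,0,0.64],[0,0,0.15,0,0,0,0.64],[0,0,0.3,0,0,0,0.64],[0,0,0.6,0,0,0,0.64],[0,0,0.8,0,0,0,0.64]]
  ]
}}

```text
t: 10.55
ee_pos: [553.0, 78.5, 307.5]
orientation: [3.124, -0.331, -0.003]
ft_force: [0.7, 0.3, 0.2]
width: 56.5
grasp_force: 0.0
```

{"op": "step_arm", "data": {
  "targets": [
    [[-0.6,0,0.5,0,0,0,0.64],[-0.8,0,0.2,0,0,0,0.64],[-0.8,0,0,0,0,0,0.64],[-0.4,0,0,0,0,0,0.64],[0,0,0,0,0,0,0.64]]
  ]
}}

```text
t: 11.18
ee_pos: [422.4, 78.5, 342.3]
orientation: [-3.124, 0.331, 0.0]
ft_force: [1.9, 0.2, -0.3]
width: 55.9
grasp_force: 0.0
```

```bash
python3 look.py l4; python3 - <<'E'
from h import *
import cv2
w,s,t=pickle.load(open("l4.pkl","rb"))
out=[]
for d,(x0,y0,x1,y1),k in((t,(235,180,365,340),3.1),(s,(225,222,370,317),2.7)):
    im=cv2.resize(d["pixels"][y0:y1,x0:x1,::-1],None,fx=k,fy=k,interpolation=cv2.INTER_CUBIC);out.append(im)
H=max(o.shape[0] for o in out);c=np.hstack([cv2.copyMakeBorder(o,0,H-o.shape[0],0,0,0) for o in out])
cv2.imwrite("pics/c4.png",c)
E
```

```text
11.325 [424.57890165  78.54287965 342.19312939] [-3.12361953e+00  3.31527172e-01 -2.51586835e-03] [-0.96168191 -0.56620355 -0.25220316] 56.02472927457337
```

View pics/c4.png

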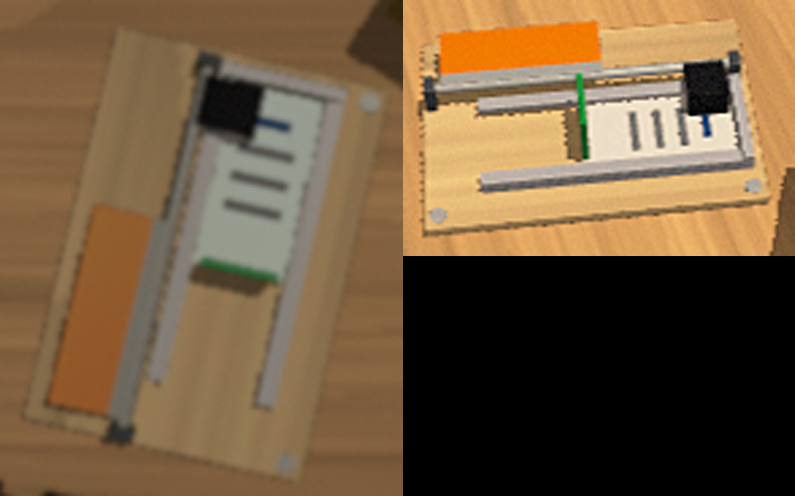

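The plate is against the stop: its far edge sits at the stop bar near (325,100) in the top crop. The jaw is down on the plate, the lever has come back up and the arm is clear, so I'm handing in.

```bash
python3 -c "
from workcell import ctrl
print(ctrl.close_job())"
```

```text
the job is handed in; nothing more can be done
None
```

The order plate is fully home against the end stop with the clip shut on it, the arm is clear, the can, bottle and carton were not touched, and the job was handed in at about 11 s.

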